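# Draw the rolling pin out of its half-covered box

### The job

Take hold of the rolling pin that hangs on the two hooks inside the wooden box and first lift it, still level, up clear of the hooks. One of its ends is tucked under the fixed white half cover and the open mouth is shorter than the pin, so then tilt it and draw its uncovered end up and out first, the other end after it, and finish holding it in the gripper, still and level, clear of the box, with the whole pin at least 5 cm higher than the box's rim. Leave the other things on the table where they are.

Things in the scene. Friction and masses are not known exactly. Their poses are not given: they have to be found in the camera images.
- pin_box: Open-topped light wood box, fixed to the table, 372 mm long (its x) x 192 mm wide (its y) x 170 mm high; walls and floor 6 mm. Origin: centre of its underside, on the table; z up. Its x points away from the robot, turned up to 0.45 rad either way. A fixed white cover, 6 mm thick, flush with the rim (underside at 164 mm), closes the top at the -x end, as far as x = -85 mm.
- mouth (a point): Centre of the box's open mouth, at rim height: 47.5 mm along box x from the box's middle, 170 mm above the table. The mouth is 265 mm long (box x = -85 to +180 mm) and 180 mm wide.
- hook_covered (a point): Saddle bottom of the hook on the cover's side, box x = -70, y = 0 mm, 65 mm above the table. Each hook is a U of 8 mm steel rod reaching in from the box's +y wall: prongs 40 mm apart inside, either side of the pin, tops 89 mm above the table.
- hook_open (a point): Saddle bottom of the other, equal hook, box x = +70, y = 0 mm, 65 mm above the table. Nothing stands between the two hooks: the fingers can straddle the pin there.
- rolling_pin: Loose wooden rolling pin, 0.13 to 0.2 kg, 320 mm long: barrel 32 mm diameter, 200 mm long; a dark handle 20 mm diameter, 60 mm long, at either end. Origin: its middle, on the axis; own x runs along it towards the open end; y, z turn as it rolls. At first it lies level in both hooks along box x, axis 81 mm above the table, middle within 12 mm of box x = 0.
- pin_open_end (a point): Tip of the pin (160 mm from its middle, on the axis) that starts under the open mouth, at the box's +x end.
- pin_covered_end (a point): Tip of the pin (160 mm from its middle, on the axis) that starts under the white cover, at the box's -x end.
- soy_bottle: Bystander: amber bottle with red cap, 52 mm diameter, 140 mm high, standing on the dark round lazy Susan (240 mm diameter, top 30 mm above the table, turns freely) to the robot's left. Origin: centre of its underside.
- pepper_jar: Bystander: small glass jar with steel lid, 50 mm diameter, 75 mm high, on the lazy Susan. Origin: centre of its underside.
- sauce_dish: Bystander: white ceramic dish, 90 mm diameter, 30 mm high, to the right. Origin: centre of its underside.
- ladle_rest: Bystander: flat round steel ladle rest, 110 mm diameter, 18 mm high, far left. Origin: centre of its underside.
- canister: Bystander: blue plastic canister with white snap lid, 110 mm diameter, 134 mm high, to the right. Origin: centre of its underside. (Also fixed on the table: a white rice cooker 230 mm across, 200 mm high, near right; flat grey kitchen scales near left.)

How it is judged:
On the way, in this order (a step that is already met when the one before it is completed fails the run):
1. the pin, held level, is lifted off the hooks, clear of the box, its covered end still inside (height (world z) of rolling_pin above 0.105 m and contact force between rolling_pin and pin_box below 0.05 N and contact force between rolling_pin and the fingers above 1 N and height (world z) of pin_covered_end below 0.165 m and angle between rolling_pin's own x axis and vertical between 1.37 and 1.77 rad), for 0.1 s.
2. the pin stands tilted through the mouth: open end out above the rim, covered end still below it (height (world z) of pin_open_end above 0.185 m and height (world z) of pin_covered_end below 0.16 m and angle between rolling_pin's own x axis and vertical below 1.37 rad), for 0.1 s.
At the end, for the whole second after the job is handed in: The pin is held in the fingers, still (under 0.03 m/s), level within 0.2 rad, not touching the box, and both its tips are at least 45 mm above the box's rim (height (world z) of each of pin_open_end, pin_covered_end above 0.215 m and angle between rolling_pin's own x axis and vertical between 1.37 and 1.77 rad and contact force between rolling_pin and the fingers above 1 N and contact force between rolling_pin and pin_box below 0.05 N and linear speed of rolling_pin below 0.03 m/s); the arm keeps its last pose, push and grip.
It fails at once if a bystander is moved by more than 30 mm (distance of any of soy_bottle, pepper_jar, sauce_dish, ladle_rest, canister from where it was at the start of the episode above 0.03 m).
It also fails if it takes over 45 s, if anything falls off the work surface, if the arm or the gripper's body presses on something with over 40 N, if the wrist force passes 120 N, or if a joint passes its speed limit or range.

### The arm

A 7-joint arm with a two-finger parallel gripper is mounted at the origin on the work surface. World frame = base frame: x ahead of the robot, y to its left, z up, the work surface at z = 0. Lengths are in m, angles in rad, forces in N, time in s.
With the tool pointing down it reaches from about 0.425 to 0.925 m from the base axis. Payload 6.8 kg.
Tool frame: the origin (TCP) lies midway between the tips of the shut fingers; the grasp point (between the pads) lies 19 mm behind it; z points along the fingers, y is the line along which they close (so a half turn about z gives the same grasp; the last joint's range is limited). The gripper opens to 85 mm and grips with 20 to 120 N. Pads are 22 mm wide; open, the fingers measure 114 mm over their backs; the gripper's body (76 mm by 85 mm) begins 54 mm behind the grasp point. The pads swing forward as they close: fully open they stand 13 mm farther back than shut.
Start: joints at [1.01, 0.477, 0.022, 1.555, -0.011, 1.109, -0.083], TCP at [0.295, -0.607, 0.231] pointing down, gripper open.
Joint ranges: [-2.96, 2.96], [-0.34, 2.1], [-1.41, 1.46], [0.24, 2.44], [-1.37, 4.51], [0.17, 1.92], [-2.96, 2.96]. Speed limits (rad/s): [2.39, 2.39, 3.14, 3.14, 3.14, 3.14, 3.14].

### API

Orientations are given as a unit quaternion [w, x, y, z].
In Python, from station import bot gives the robot as it stands.
- The arm moves only by the tool jog_arm, never from a script. Its argument "rows" is a list of rows, each an object of numbers: "fingers": the finger opening in mm, from 0 to 85.4; "x", "y", "z": the shift along the tool's x, y, z in mm; "ax", "ay", "az": the turn, a rotation vector about the tool's x, y, z in degrees. A call has exactly 8 rows; each row shifts and turns the commanded pose from where the row before left it, along the tool's axes as they then stand; what a row does not reach is not made up. A row lasts 1/10 s, in which the tool goes at most 50 mm and 8.59 degrees, less where a joint would pass 70% of its speed; a pose out of reach is approached as far as the arm can. A call with a gripper value outside its range is refused whole. The fingers move at their own pace and stop on an object; "force" is the grip in N (left out, the last holds). Time passes only in rows, so rows that do not move let the fingers close, or fill a call up. It gives the time, the measured TCP pose, the force, the opening and the grip force at its end, in the units of the state.
- bot.get_obs(): the state, without advancing time (a new reading comes with each control period).
- bot.read_camera(name): name is "scene" or "side" or "wrist"; returns a dict with "pixels" (420x560x3 uint8, red, green, blue), "vertical_fov" (degrees; the focal length in pixels is half the picture's height over the tangent of half this angle, whatever the lens; pixels are square), "cx", "cy" (the principal point, pixels), "dist_coeffs" ([k1, k2, p1, p2, k3] as OpenCV has them; the pictures are not rectified), "world_from_camera" (4x4, takes a point from camera to world coordinates). Camera axes: x right, y down, z forward; pixel columns grow to the right and rows downward; lengths in m; the calibration is good to about 2 mm. A picture is of the moment at which its call begins. There is no depth.
- bot.hand_in(): hands the job in; it is judged then, once.
The state is a dict: "t": time; "q": joint angles; "joint_vel": joint speeds; "joint_torque": joint torques, N m; "eef_pos": TCP position; "tool_rot": TCP orientation; "contact_force": force on the tool from outside, world axes, zero at the start; "torque": the same for the moment, N m; "gripper_width": opening from 0.0 (shut) to 1.0 (fully open); "grasp_force": force on a finger pad.
Only numpy, scipy, OpenCV 4.12 (cv2) and the standard library are available. Lean on these libraries where they do the work, as an engineer would, in place of code of your own. Each camera call takes 0.05 s, during which the arm holds its last target. There are 200 camera calls.

## Working session

There is one attempt and no reset: what is moved stays moved. The work goes in short steps, Python scripts to look and compute and a tool call to move; the robot and the scene stay as the last step left them, time stands still between calls to the robot, and variables do not carry over. Pictures are saved under pics/ and viewed, at most 10 in all, crops included, and the job is handed in when it is done.

Besides the shell and the picture viewer there is one more tool, called after ">>>" as name(argument=value, ...) on one line, values as JSON. jog_arm: Moves the arm, as the interface text tells. Its arguments: {"type":"object","properties":{"rows":{"type":"array","items":{"type":"object","properties":{"fingers":{"type":"number"},"x":{"type":"number"},"y":{"type":"number"},"z":{"type":"number"},"ax":{"type":"number"},"ay":{"type":"number"},"az":{"type":"number"}}}},"force":{"type":"number"}},"required":["rows"]}

```bash
mkdir -p pics
cat > h.py <<'E'
import numpy as np,cv2
from station import bot
def K(c):
    h=c["pixels"].shape[0]; f=h/2/np.tan(np.radians(c["vertical_fov"])/2)
    return np.array([[f,0,c["cx"]],[0,f,c["cy"]],[0,0,1.]])
def cast(c,px,z):
    u=cv2.undistortPoints(np.array(px,float).reshape(-1,1,2),K(c),np.array(c["dist_coeffs"],float)).reshape(-1,2)
    T=np.array(c["world_from_camera"]); d=np.c_[u,np.ones(len(u))]@T[:3,:3].T
    o=T[:3,3]; return o+d*((z-o[2])/d[:,2])[:,None]
def proj(c,P):
    T=np.linalg.inv(np.array(c["world_from_camera"]))
    return cv2.projectPoints(np.array(P,float).reshape(-1,3),cv2.Rodrigues(T[:3,:3])[0],T[:3,3],K(c),np.array(c["dist_coeffs"],float))[0].reshape(-1,2)
def snap(n,f):
    c=bot.read_camera(n); cv2.imwrite(f"pics/{f}.png",np.ascontiguousarray(c["pixels"][:,:,::-1])); return c
E
python3 - <<'E'
from h import *
import pickle
d={}
for n in("scene","side","wrist"):
    d[n]=snap(n,n+"0"); print(n,np.round(d[n]["world_from_camera"],3).tolist())
pickle.dump(d,open("c0.pkl","wb"))
a=np.hstack([cv2.imread(f"pics/{n}0.png") for n in("scene","side")])
print(bot.get_obs())
E
```

```text
scene [[0.037, 0.734, -0.678, 1.395], [0.999, -0.027, 0.026, -0.004], [0.001, -0.679, -0.735, 1.032], [0.0, 0.0, 0.0, 1.0]]
side [[-0.972, -0.189, 0.138, 0.333], [-0.233, 0.741, -0.629, 1.056], [0.017, -0.644, -0.765, 1.378], [0.0, 0.0, 0.0, 1.0]]
wrist [[0.438, -0.86, -0.263, 0.362], [-0.899, -0.419, -0.126, -0.575], [-0.002, 0.292, -0.957, 0.374], [0.0, 0.0, 0.0, 1.0]]
{'t': 0.15, 'q': array([ 1.00989171,  0.4776696 ,  0.02238018,  1.55619152, -0.01152182,
        1.10928112, -0.08307755]), 'joint_vel': array([ 0.00101985, -0.00255602,  0.00058148, -0.00344006, -0.00117579,
       -0.00207824,  0.00059068]), 'joint_torque': array([ 1.84359284e-03, -5.96927512e+01,  1.60979915e+00, -2.81492937e+01,
        1.26812057e-02,  6.59637444e-03,  2.88040141e-06]), 'eef_pos': array([ 0.29509581, -0.60658905,  0.23052374]), 'tool_rot': array([-6.79956402e-04,  9.74479918e-01,  2.24473570e-01, -2.06232222e-04]), 'contact_force': array([-0.05273908,  0.27713095,  1.08319781]), 'torque': array([-0.01076315,  0.05192959,  0.04014963]), 'grasp_force': 0.0, 'gripper_width': 0.9999711949045018}
```

View pics/scene0.png

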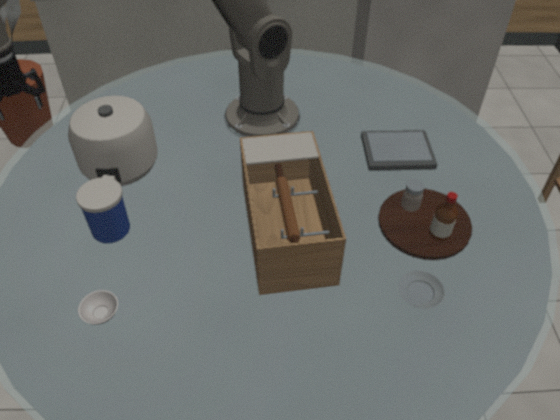

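View pics/side0.png

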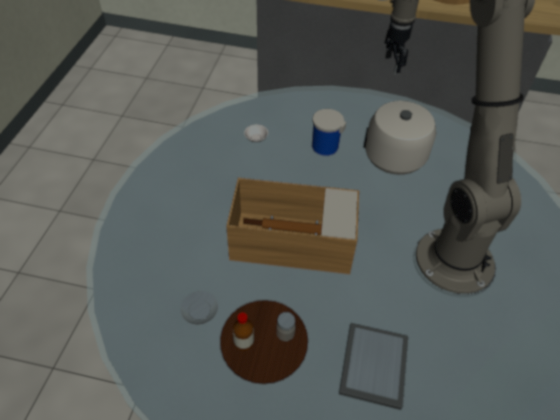

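The scene picture shows the box with rim corners near (240,138), (315,134), (340,236) and (258,251). The pin's open handle ends near (294,240). I'll zoom in on both views for exact corners.

Run:
```python
import cv2,numpy as np
a=cv2.imread("pics/scene0.png")[120:300,225:355]; b=cv2.imread("pics/side0.png")[170:280,215:370]
a=cv2.resize(a,None,fx=3.2,fy=3.2,interpolation=2); b=cv2.resize(b,None,fx=2.4,fy=2.4,interpolation=2)
o=np.zeros((580,800,3),np.uint8); o[:a.shape[0],:a.shape[1]]=a; o[:b.shape[0],420:420+b.shape[1]]=b
cv2.imwrite("pics/z0.png",o); print(a.shape,b.shape)
```

```text
(576, 416, 3) (264, 372, 3)
```

View pics/z0.png

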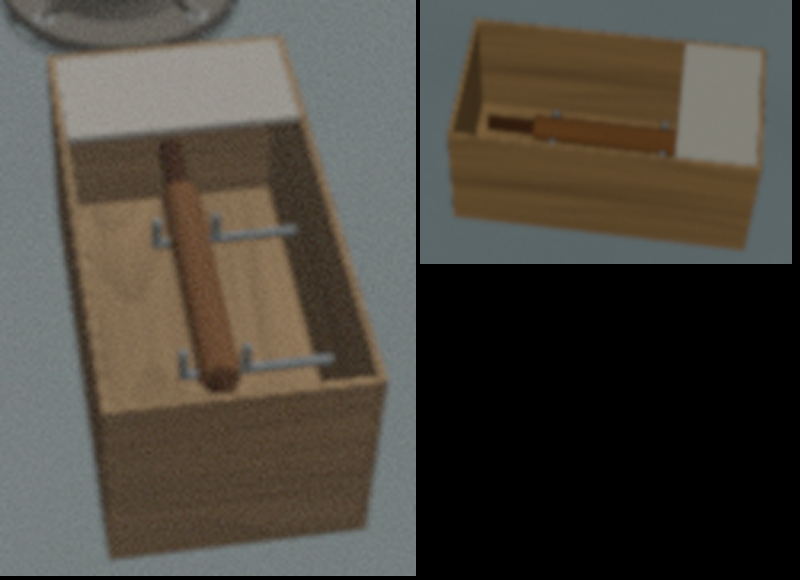

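The zoom shows rim corners at crop (49,58), (284,38), (386,380) and (103,413) in scene, and (476,20), (766,48), (757,167) and (449,138) in side. The pin runs down the middle of the box, with the middle of its barrel between the hooks.

```bash
cat > fit.py <<'E'
from h import *
import pickle
d=pickle.load(open("c0.pkl","rb"))
a=np.array([[49,58],[284,38],[386,380],[103,413]])/3.2+[225,120]
b=(np.array([[757,167],[766,48],[476,20],[449,138]])-[420,0])/2.4+[215,170]
loc=np.array([[-186,-96],[-186,96],[186,96],[186,-96]])/1000
def rigid(P):
    m=P[:,:2].mean(0); X=P[:,:2]-m; th=np.arctan2((loc[:,0]*X[:,1]-loc[:,1]*X[:,0]).sum(),(loc*X).sum()); 
    R=np.array([[np.cos(th),-np.sin(th)],[np.sin(th),np.cos(th)]]); return m,th,np.abs(X-loc@R.T).max()
for n,p,o in(("scene",a,[0,1,2,3]),("side",b[[1,0,3,2]],0)):
    P=cast(d[n],p,.17); print(n,np.round(P[:,:2],3).tolist(),rigid(P))
# pin: scene lower hull; barrel edges
s=d["scene"]; q=np.array([[172,148],[182,185],[219,382]])/3.2+[225,120]
print(np.round(cast(s,q,.081),3))
q=(np.array([[489,122],[534,127],[660,142]])-[420,0])/2.4+[215,170]
print(np.round(cast(d["side"],q,.081),3))
E
python3 fit.py
```

```text
scene [[0.33, -0.058], [0.312, 0.132], [0.675, 0.169], [0.696, -0.019]] (array([0.50321746, 0.05634464]), np.float64(0.1042581632783134), np.float64(0.0035261891583854843))
side [[0.322, -0.057], [0.307, 0.13], [0.666, 0.178], [0.688, -0.013]] (array([0.49574349, 0.0596017 ]), np.float64(0.11976187156604802), np.float64(0.007405892773810596))
[[0.342 0.041 0.081]
 [0.387 0.047 0.081]
 [0.598 0.065 0.081]]
[[0.649 0.076 0.081]
 [0.591 0.069 0.081]
 [0.43  0.053 0.081]]
```

>>> jog_arm(rows=[{"fingers": 85, "z": -45}, {"fingers": 85, "z": -45}, {"fingers": 85, "z": -20}, {"fingers": 85, "x": 31, "y": -32}, {"fingers": 85, "x": 31, "y": -32}, {"fingers": 85, "x": 31, "y": -32}, {"fingers": 85, "x": 31, "y": -32}, {"fingers": 85, "x": 31, "y": -32}], force=60)

```text
invalid input
```

>>> jog_arm(rows=[{"fingers": 85, "x": 31, "y": -32}, {"fingers": 85, "x": 31, "y": -32}, {"fingers": 85, "x": 31, "y": -32}, {"fingers": 85, "x": 31, "y": -32}, {"fingers": 85, "x": 31, "y": -32}, {"fingers": 85, "x": 31, "y": -32}, {"fingers": 85, "x": 31, "y": -32}, {"fingers": 85, "x": 31, "y": -32}])

```text
invalid input
```

>>> jog_arm(rows=[{"fingers": 85, "x": 31, "y": -32}, {"fingers": 85, "x": 31, "y": -32}, {"fingers": 85, "az": 6.5}, {"fingers": 85, "az": 6.5}, {"fingers": 85, "az": 6.5}, {"fingers": 85}, {"fingers": 85}, {"fingers": 85}])

```text
invalid input
```

Run:
```python
from h import *
import pickle
c=snap("wrist","w1"); pickle.dump(c,open("c1.pkl","wb")); o=bot.get_obs(); print(o["t"],o["q"],o["eef_pos"],o["tool_rot"]); print(np.round(c["world_from_camera"],3).tolist())
```

```text
0.2 [ 1.00991283  0.47750882  0.02237197  1.55601985 -0.01148845  1.10932608
 -0.08306947] [ 0.29512461 -0.60667165  0.23070395] [-5.39884543e-04  9.74478785e-01  2.24478900e-01 -1.72561430e-04]
[[0.438, -0.86, -0.263, 0.362], [-0.899, -0.419, -0.126, -0.575], [-0.002, 0.292, -0.957, 0.374], [0.0, 0.0, 0.0, 1.0]]
```

View pics/w1.png

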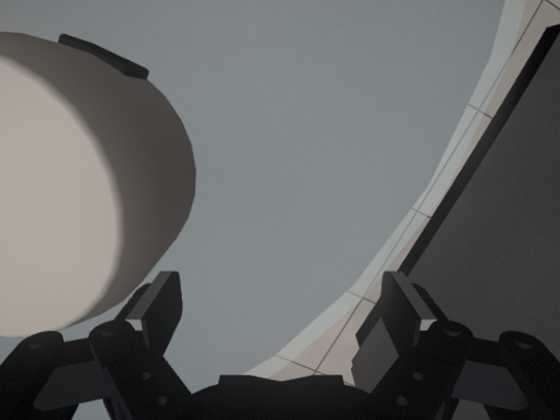

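The calls were refused and the arm hasn't moved. The wrist view shows only the rice cooker at left. I'll give every field in each row.

>>> jog_arm(rows=[{"fingers": 85, "x": 0, "y": 0, "z": -45, "ax": 0, "ay": 0, "az": 0}, {"fingers": 85, "x": 0, "y": 0, "z": -45, "ax": 0, "ay": 0, "az": 0}, {"fingers": 85, "x": 0, "y": 0, "z": -20, "ax": 0, "ay": 0, "az": 0}, {"fingers": 85, "x": 31, "y": -32, "z": 0, "ax": 0, "ay": 0, "az": 0}, {"fingers": 85, "x": 31, "y": -32, "z": 0, "ax": 0, "ay": 0, "az": 0}, {"fingers": 85, "x": 31, "y": -32, "z": 0, "ax": 0, "ay": 0, "az": 0}, {"fingers": 85, "x": 31, "y": -32, "z": 0, "ax": 0, "ay": 0, "az": 0}, {"fingers": 85, "x": 31, "y": -32, "z": 0, "ax": 0, "ay": 0, "az": 0}], force=60)

```text
t: 1.0
eef_pos: [0.3649, -0.3934, 0.3412]
tool_rot: [0.0, 0.974, 0.224, -0.0]
contact_force: [0.7, 0.1, 0.1]
gripper_width: 0.997
grasp_force: 0.0
```

>>> jog_arm(rows=[{"fingers": 85, "x": 31, "y": -32, "z": 0, "ax": 0, "ay": 0, "az": 0}, {"fingers": 85, "x": 31, "y": -32, "z": 0, "ax": 0, "ay": 0, "az": 0}, {"fingers": 85, "x": 31, "y": -32, "z": 0, "ax": 0, "ay": 0, "az": 0}, {"fingers": 85, "x": 31, "y": -32, "z": 0, "ax": 0, "ay": 0, "az": 0}, {"fingers": 85, "x": 31, "y": -32, "z": 0, "ax": 0, "ay": 0, "az": 0}, {"fingers": 85, "x": 31, "y": -32, "z": 0, "ax": 0, "ay": 0, "az": 0}, {"fingers": 85, "x": 31, "y": -32, "z": 0, "ax": 0, "ay": 0, "az": 0}, {"fingers": 85, "x": 31, "y": -32, "z": 0, "ax": 0, "ay": 0, "az": 0}])

```text
t: 1.8
eef_pos: [0.4758, -0.0549, 0.3414]
tool_rot: [0.0, 0.975, 0.224, 0.0]
contact_force: [1.3, 0.7, -0.5]
gripper_width: 0.993
grasp_force: 0.0
```

>>> jog_arm(rows=[{"fingers": 85, "x": 31, "y": -32, "z": 0, "ax": 0, "ay": 0, "az": 0}, {"fingers": 85, "x": 31, "y": -32, "z": 0, "ax": 0, "ay": 0, "az": 0}, {"fingers": 85, "x": 0, "y": 0, "z": 0, "ax": 0, "ay": 0, "az": 6.5}, {"fingers": 85, "x": 0, "y": 0, "z": 0, "ax": 0, "ay": 0, "az": 6.5}, {"fingers": 85, "x": 0, "y": 0, "z": 0, "ax": 0, "ay": 0, "az": 6.5}, {"fingers": 85, "x": 0, "y": 0, "z": 0, "ax": 0, "ay": 0, "az": 0}, {"fingers": 85, "x": 0, "y": 0, "z": 0, "ax": 0, "ay": 0, "az": 0}, {"fingers": 85, "x": 0, "y": 0, "z": 0, "ax": 0, "ay": 0, "az": 0}])

```text
t: 2.6
eef_pos: [0.5034, 0.028, 0.3413]
tool_rot: [0.0, 0.998, 0.057, -0.0]
contact_force: [-0.1, -0.1, 0.8]
gripper_width: 0.996
grasp_force: 0.0
```

Run:
```python
from h import *
import pickle
c=snap("wrist","w2"); pickle.dump(c,open("c1.pkl","wb")); o=bot.get_obs(); print(o["t"],o["q"],o["eef_pos"],o["tool_rot"]); print(np.round(c["world_from_camera"],3).tolist())
```

```text
2.65 [ 0.22139135  0.1308303  -0.44093962  1.78523645  0.05896994  1.23845675
 -1.69234717] [0.50341453 0.02797279 0.34131632] [1.65844096e-05 9.98377274e-01 5.69457575e-02 1.18277482e-06]
[[0.114, -0.95, -0.29, 0.577], [-0.993, -0.11, -0.033, 0.035], [-0.001, 0.292, -0.956, 0.484], [0.0, 0.0, 0.0, 1.0]]
```

View pics/w2.png

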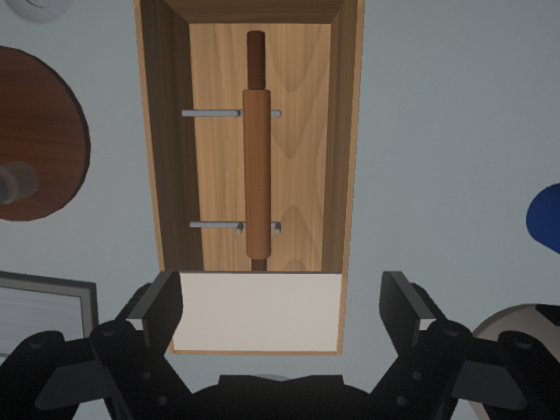

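The wrist view shows the pin from its open tip (256,31) to where the barrel ends at (258,258). The hooks are at rows 113 and 225, and the cover edge is at row 271.

Run:
```python
from h import *
import pickle
c=pickle.load(open("c1.pkl","rb")); im=c["pixels"]; hsv=cv2.cvtColor(im,cv2.COLOR_RGB2HSV)
print(hsv[180,257],hsv[180,225],hsv[60,256])
m=(hsv[:,:,1]>hsv[180,225,1].astype(int)+35)&(hsv[:,:,0]<18); 
ax=[]
for r in range(100,250,8):
    x=np.where(m[r,225:290])[0]+225
    if len(x): ax.append([(x.min()+x.max()+1)/2-.5,r]); 
ax=np.array(ax); print(ax[::4].tolist())
f=np.polyfit(ax[:,1],ax[:,0],1)
rows=np.array([31,91,113,180,225,258]); P=cast(c,np.c_[np.polyval(f,rows),rows],.081); print(np.round(P,4))
v=P[1]-P[4]; print("pin yaw",np.arctan2(v[1],v[0])) 
Q=cast(c,[[173,353],[341,353],[173,271],[342,271]],.17); print(np.round(Q,4))
```

```text
[ 12 146 115] [ 15 114 141] [ 12 152  67]
[[253.0, 100.0], [261.5, 132.0], [259.0, 172.0]]
[[0.6539 0.0648 0.081 ]
 [0.5919 0.0605 0.081 ]
 [0.5681 0.0589 0.081 ]
 [0.4907 0.0537 0.081 ]
 [0.4339 0.05   0.081 ]
 [0.3891 0.0472 0.081 ]]
pin yaw 0.06616521515194783
[[ 0.304   0.1249  0.17  ]
 [ 0.3263 -0.0608  0.17  ]
 [ 0.4062  0.1262  0.17  ]
 [ 0.4262 -0.0445  0.17  ]]
```

Run:
```python
from h import *
import pickle
c=pickle.load(open("c1.pkl","rb"))
P=cast(c,[[256.3,31],[256.7,92],[259,255],[259,230]],.081); print(np.round(P,4))
for i in (0,1): v=P[i]-P[2]; print(np.arctan2(v[1],v[0]))
s=np.array([.015*np.cos(.115),.015*np.sin(.115)])
o=bot.get_obs(); p=o["eef_pos"]; w,x,y,z=o["tool_rot"]; yaw=2*np.arctan2(y,x)
print("tool yaw",yaw)
m=(P[1]+P[2])/2; th=np.arctan2(*(P[0]-P[2])[[1,0]])
# grasp 15mm beyond hooks' middle
for k in(0,.015):
    g=m[:2]+k*np.array([np.cos(th),np.sin(th)]); d=g-p[:2]
    print(g,"tool x,y mm",1e3*np.array([d@[np.cos(yaw),np.sin(yaw)],d@[np.sin(yaw),-np.cos(yaw)]]))
```

```text
[[0.6532 0.0707 0.081 ]
 [0.5905 0.064  0.081 ]
 [0.3939 0.0423 0.081 ]
 [0.4277 0.0455 0.081 ]]
0.10889799683631006
0.11011436611868763
tool yaw 0.11395315987771017
[0.49216713 0.05316536] tool x,y mm [ -8.3098896  -26.30808903]
[0.50707828 0.0547956 ] tool x,y mm [  6.68991874 -26.23226191]
```

>>> jog_arm(rows=[{"fingers": 85, "x": 7, "y": -26, "z": 0, "ax": 0, "ay": 0, "az": 0}, {"fingers": 85, "x": 0, "y": 0, "z": 30, "ax": 0, "ay": 0, "az": 0}, {"fingers": 85, "x": 0, "y": 0, "z": 40, "ax": 0, "ay": 0, "az": 0}, {"fingers": 85, "x": 0, "y": 0, "z": 40, "ax": 0, "ay": 0, "az": 0}, {"fingers": 85, "x": 0, "y": 0, "z": 30, "ax": 0, "ay": 0, "az": 0}, {"fingers": 85, "x": 0, "y": 0, "z": 10, "ax": 0, "ay": 0, "az": 0}, {"fingers": 85, "x": 0, "y": 0, "z": 0, "ax": 0, "ay": 0, "az": 0}, {"fingers": 85, "x": 0, "y": 0, "z": 0, "ax": 0, "ay": 0, "az": 0}])

```text
t: 3.45
eef_pos: [0.5086, 0.0549, 0.1927]
tool_rot: [-0.0, 0.998, 0.056, 0.001]
contact_force: [-0.1, 0.7, -0.2]
gripper_width: 0.994
grasp_force: 0.0
```

Run:
```python
from h import *
c=snap("wrist","w3"); d=snap("scene","s3")
a=cv2.imread("pics/w3.png"); b=cv2.imread("pics/s3.png")[90:300,200:380]
b=cv2.resize(b,None,fx=2,fy=2)
a=cv2.resize(a,(430,322)); o=np.zeros((430,800,3),np.uint8); o[:322,:430]=a; o[:420,435:795]=b; cv2.imwrite("pics/m3.png",o); print(bot.get_obs()["eef_pos"],bot.get_obs()["q"])
```

```text
[0.50881616 0.05495639 0.19312113] [ 0.15409625  0.28665688 -0.45230908  1.95888859  0.15590737  0.9261419
 -1.83414475]
```

View pics/m3.png

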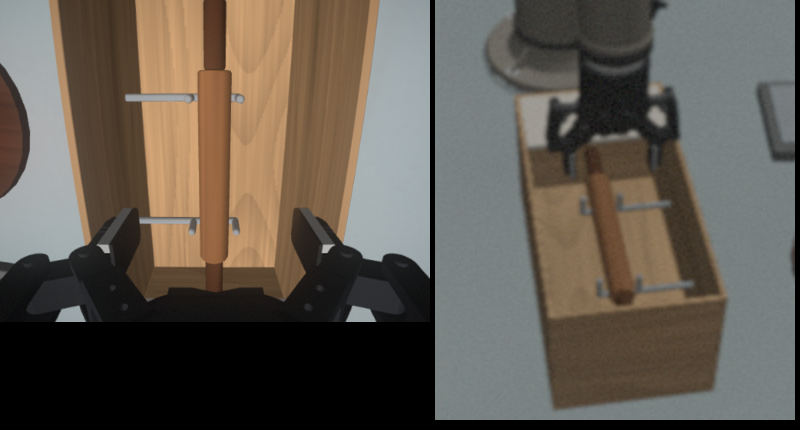

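The view shows the pin centred between the open pads and clear of both hooks. Descending to grasp.

>>> jog_arm(rows=[{"fingers": 85, "x": 0, "y": 0, "z": 30, "ax": 0, "ay": 0, "az": 0}, {"fingers": 85, "x": 0, "y": 0, "z": 35, "ax": 0, "ay": 0, "az": 0}, {"fingers": 85, "x": 0, "y": 0, "z": 35, "ax": 0, "ay": 0, "az": 0}, {"fingers": 85, "x": 0, "y": 0, "z": 25, "ax": 0, "ay": 0, "az": 0}, {"fingers": 85, "x": 0, "y": 0, "z": 8, "ax": 0, "ay": 0, "az": 0}, {"fingers": 85, "x": 0, "y": 0, "z": 0, "ax": 0, "ay": 0, "az": 0}, {"fingers": 40, "x": 0, "y": 0, "z": 0, "ax": 0, "ay": 0, "az": 0}, {"fingers": 20, "x": 0, "y": 0, "z": 0, "ax": 0, "ay": 0, "az": 0}], force=60)

```text
t: 4.35
eef_pos: [0.5089, 0.0549, 0.06]
tool_rot: [-0.0, 0.998, 0.056, 0.002]
contact_force: [-0.3, 0.4, -0.5]
gripper_width: 0.681
grasp_force: 0.0
```

>>> jog_arm(rows=[{"fingers": 10, "x": 0, "y": 0, "z": 0, "ax": 0, "ay": 0, "az": 0}, {"fingers": 0, "x": 0, "y": 0, "z": 0, "ax": 0, "ay": 0, "az": 0}, {"fingers": 0, "x": 0, "y": 0, "z": 0, "ax": 0, "ay": 0, "az": 0}, {"fingers": 0, "x": 0, "y": 0, "z": 0, "ax": 0, "ay": 0, "az": 0}, {"fingers": 0, "x": 0, "y": 0, "z": 0, "ax": 0, "ay": 0, "az": 0}, {"fingers": 0, "x": 0, "y": 0, "z": 0, "ax": 0, "ay": 0, "az": 0}, {"fingers": 0, "x": 0, "y": 0, "z": 0, "ax": 0, "ay": 0, "az": 0}, {"fingers": 0, "x": 0, "y": 0, "z": 0, "ax": 0, "ay": 0, "az": 0}], force=60)

```text
t: 5.15
eef_pos: [0.5082, 0.0549, 0.0592]
tool_rot: [0.0, 0.998, 0.056, 0.001]
contact_force: [-1.9, -0.5, 6.3]
gripper_width: 0.357
grasp_force: 58.7
```

Run:
```python
from h import *
o=bot.get_obs(); print(o)
```

```text
{'t': 5.15, 'q': array([ 0.08539979,  0.4815398 , -0.38802515,  2.05956537,  0.29393909,
        0.65094186, -1.95640249]), 'joint_vel': array([ 0.00180614, -0.00060434,  0.00096874,  0.00031285,  0.00198127,
        0.0001426 , -0.00082657]), 'joint_torque': array([ 1.16787264e-01, -4.57133746e+01, -3.15360792e+00, -1.73074991e+01,
        1.03507605e-01, -3.14111290e-01, -2.51845492e-02]), 'eef_pos': array([0.50818938, 0.05492126, 0.05924886]), 'tool_rot': array([2.81014266e-06, 9.98415493e-01, 5.62663097e-02, 7.78892341e-04]), 'contact_force': array([-1.92541083, -0.52172777,  6.28283665]), 'torque': array([-0.01177117,  0.21862051,  0.0510876 ]), 'grasp_force': 58.71858358383179, 'gripper_width': 0.3568665883697286}
```

>>> jog_arm(rows=[{"fingers": 0, "x": 0, "y": 0, "z": -10, "ax": 0, "ay": 0, "az": 0}, {"fingers": 0, "x": 0, "y": 0, "z": -15, "ax": 0, "ay": 0, "az": 0}, {"fingers": 0, "x": 0, "y": 0, "z": -15, "ax": 0, "ay": 0, "az": 0}, {"fingers": 0, "x": 0, "y": 0, "z": -8, "ax": 0, "ay": 0, "az": 0}, {"fingers": 0, "x": 0, "y": 0, "z": 0, "ax": 0, "ay": 0, "az": 0}, {"fingers": 0, "x": 0, "y": 0, "z": 0, "ax": 0, "ay": 0, "az": 0}, {"fingers": 0, "x": 0, "y": 0, "z": 0, "ax": 0, "ay": 0, "az": 0}, {"fingers": 0, "x": 0, "y": 0, "z": 0, "ax": 0, "ay": 0, "az": 0}], force=90)

```text
t: 5.95
eef_pos: [0.507, 0.0546, 0.1057]
tool_rot: [0.0, 0.998, 0.056, -0.001]
contact_force: [0.6, 0.3, -1.7]
gripper_width: 0.347
grasp_force: 88.9
```

Run:
```python
from h import *
print(bot.get_obs()["q"]);snap("wrist","w4"); snap("side","s4")
b=cv2.resize(cv2.imread("pics/s4.png")[150:290,190:390],(400,280),interpolation=2)
a=cv2.resize(cv2.imread("pics/w4.png"),(400,300)); o=np.zeros((300,800,3),np.uint8); o[:,:400]=a; o[:280,400:]=b; cv2.imwrite("pics/m4.png",o)
```

```text
[ 0.11708985  0.40810418 -0.42144734  2.03306872  0.24053127  0.74851791
 -1.90959514]
```

View pics/m4.png

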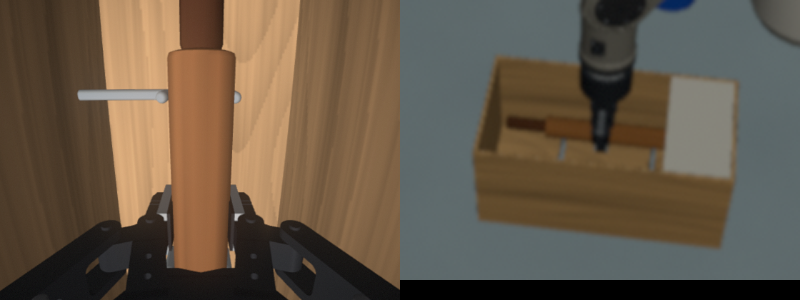

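The pin is held level, and the measured external load of −1.7 N is just its weight. Next I tilt it to about 25°, open end up, pivoting between the cover edge and the hook.

>>> jog_arm(rows=[{"fingers": 0, "x": 4.7, "y": 0, "z": -8.2, "ax": 0, "ay": 5, "az": 0}, {"fingers": 0, "x": 5.3, "y": 0, "z": -7.7, "ax": 0, "ay": 5, "az": 0}, {"fingers": 0, "x": 5.2, "y": 0, "z": -8.6, "ax": 0, "ay": 5, "az": 0}, {"fingers": 0, "x": 5.9, "y": 0, "z": -8.2, "ax": 0, "ay": 5, "az": 0}, {"fingers": 0, "x": 8, "y": 0, "z": -10, "ax": 0, "ay": 4, "az": 0}, {"fingers": 0, "x": 0, "y": 0, "z": 0, "ax": 0, "ay": 0, "az": 0}, {"fingers": 0, "x": 0, "y": 0, "z": 0, "ax": 0, "ay": 0, "az": 0}, {"fingers": 0, "x": 0, "y": 0, "z": 0, "ax": 0, "ay": 0, "az": 0}], force=90)

```text
t: 6.85
eef_pos: [0.5284, 0.0572, 0.1533]
tool_rot: [-0.012, 0.977, 0.055, 0.207]
contact_force: [0.7, 0.4, -1.0]
gripper_width: 0.35
grasp_force: 88.9
```

Run:
```python
from h import *
from scipy.spatial.transform import Rotation as R
o=bot.get_obs();r=R.from_quat(o["tool_rot"],scalar_first=True).as_matrix()
print(o["q"],o["eef_pos"],o["contact_force"],np.round(r,3).tolist());snap("wrist","w5"); snap("side","s5")
b=cv2.resize(cv2.imread("pics/s5.png")[150:290,190:390],(400,280),interpolation=2)
a=cv2.resize(cv2.imread("pics/w5.png"),(400,300)); p=np.zeros((300,800,3),np.uint8); p[:,:400]=a; p[:280,400:]=b; cv2.imwrite("pics/m5.png",p)
```

```text
[ 0.04052811  0.19937617 -0.33273709  2.26380993  0.44721392  0.30268257
 -2.13306243] [0.52836943 0.05719022 0.15331791] [ 0.7468049   0.40972544 -0.97934489] [[0.908, 0.112, 0.403], [0.102, -0.994, 0.046], [0.406, -0.0, -0.914]]
```

View pics/m5.png

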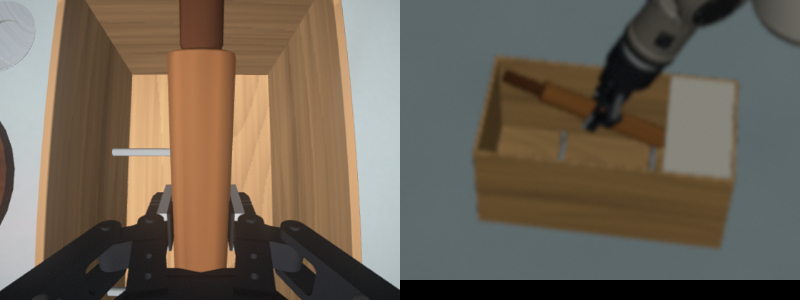

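Tilted 24° and touching nothing: the side view shows the open end above the rim and the other end still under the cover. Drawing it out along its own axis.

>>> jog_arm(rows=[{"fingers": 0, "x": 10, "y": 0, "z": 0, "ax": 0, "ay": 0, "az": 0}, {"fingers": 0, "x": 18, "y": 0, "z": 0, "ax": 0, "ay": 0, "az": 0}, {"fingers": 0, "x": 20, "y": 0, "z": 0, "ax": 0, "ay": 0, "az": 0}, {"fingers": 0, "x": 20, "y": 0, "z": 0, "ax": 0, "ay": 0, "az": 0}, {"fingers": 0, "x": 20, "y": 0, "z": 0, "ax": 0, "ay": 0, "az": 0}, {"fingers": 0, "x": 15, "y": 0, "z": 0, "ax": 0, "ay": 0, "az": 0}, {"fingers": 0, "x": 7, "y": 0, "z": 0, "ax": 0, "ay": 0, "az": 0}, {"fingers": 0, "x": 0, "y": 0, "z": 0, "ax": 0, "ay": 0, "az": 0}], force=90)

```text
t: 7.75
eef_pos: [0.629, 0.0684, 0.1987]
tool_rot: [-0.012, 0.977, 0.055, 0.208]
contact_force: [0.4, 0.1, -1.4]
gripper_width: 0.351
grasp_force: 88.9
```

>>> jog_arm(rows=[{"fingers": 0, "x": 4, "y": 0, "z": -9, "ax": 0, "ay": 0, "az": 0}, {"fingers": 0, "x": 8, "y": 0, "z": -18, "ax": 0, "ay": 0, "az": 0}, {"fingers": 0, "x": 8, "y": 0, "z": -18, "ax": 0, "ay": 0, "az": 0}, {"fingers": 0, "x": 8, "y": 0, "z": -18, "ax": 0, "ay": 0, "az": 0}, {"fingers": 0, "x": 8, "y": 0, "z": -18, "ax": 0, "ay": 0, "az": 0}, {"fingers": 0, "x": 8, "y": 0, "z": -18, "ax": 0, "ay": 0, "az": 0}, {"fingers": 0, "x": 8, "y": 0, "z": -18, "ax": 0, "ay": 0, "az": 0}, {"fingers": 0, "x": 4, "y": 0, "z": -9, "ax": 0, "ay": 0, "az": 0}], force=90)

```text
t: 8.55
eef_pos: [0.6276, 0.0685, 0.3385]
tool_rot: [-0.012, 0.976, 0.055, 0.209]
contact_force: [-0.7, 0.2, -1.5]
gripper_width: 0.35
grasp_force: 88.9
```

>>> jog_arm(rows=[{"fingers": 0, "x": 0, "y": 0, "z": 0, "ax": 0, "ay": -4, "az": 0}, {"fingers": 0, "x": 0, "y": 0, "z": 0, "ax": 0, "ay": -5, "az": 0}, {"fingers": 0, "x": 0, "y": 0, "z": 0, "ax": 0, "ay": -5, "az": 0}, {"fingers": 0, "x": 0, "y": 0, "z": 0, "ax": 0, "ay": -5, "az": 0}, {"fingers": 0, "x": 0, "y": 0, "z": 0, "ax": 0, "ay": -4, "az": 0}, {"fingers": 0, "x": 0, "y": 0, "z": 0, "ax": 0, "ay": -1, "az": 0}, {"fingers": 0, "x": 0, "y": 0, "z": 0, "ax": 0, "ay": 0, "az": 0}, {"fingers": 0, "x": 0, "y": 0, "z": 0, "ax": 0, "ay": 0, "az": 0}], force=90)

```text
t: 9.35
eef_pos: [0.6272, 0.0683, 0.336]
tool_rot: [0.0, 0.998, 0.056, 0.0]
contact_force: [-0.1, -0.1, -1.9]
gripper_width: 0.346
grasp_force: 88.9
```

Run:
```python
from h import *
o=bot.get_obs()
print(o["q"],o["eef_pos"],o["tool_rot"],np.abs(o["joint_vel"]).max(),o["contact_force"]);snap("scene","w6"); snap("side","s6")
p=np.hstack([cv2.resize(cv2.imread(f"pics/{n}.png"),(400,300)) for n in("w6","s6")]); cv2.imwrite("pics/m6.png",p)
```

```text
[ 0.11367724  0.36359325 -0.43396409  1.51090275  0.15599698  1.30089973
 -1.79488507] [0.627186   0.06832867 0.33598731] [4.09090253e-05 9.98409794e-01 5.63720336e-02 2.73731211e-04] 0.013014494513683595 [-0.08385592 -0.06114968 -1.85686475]
```

View pics/m6.png

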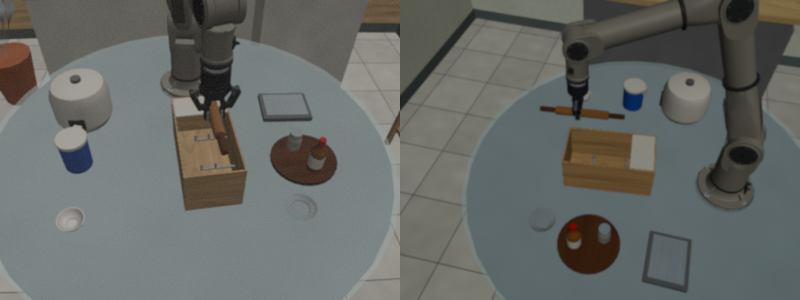

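The pin is held level high above the box, the arm is still, and the bystanders haven't moved.

```bash
python3 -c "
from station import bot
print(bot.hand_in())"
```

```text
the job is handed in; nothing more can be done
None
```

I lifted the pin level off the hooks, tilted it, drew it out open end first, and handed in with it held level and still, both tips about 0.35 m above the table (rim at 0.17 m); no verdict came back.

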